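# Stow a flanged setting die flange-down in its case pocket

## Task

Two identical flanged steel setting dies stand on the shelf, one on its flange and one upside down. Put the one that stands on its flange into the round pocket of the open aluminium case, flange down and fully home on the pocket floor. Set it in rather than dropping it, and leave the upside-down die standing where it is.

Things in the scene. Friction and masses are not known exactly. Their poses are not given: they have to be found in the camera images.
- die_mid (a point): The die to stow: a steel part 70 mm tall, about 0.4 kg, with a round flange 54 mm across and 8 mm thick at its bottom and a plain cylindrical stem 28 mm across rising 62 mm from it. It stands on its flange, stem up; its origin is the middle of the die, on its axis, half-way up (35 mm above what it stands on), z points from the flange up the stem.
- other_die_mid (a point): The other die, of the same shape and size but standing upside down on its stem with the flange on top (z up, towards the flange), at least 100 mm from the first; easily tipped; its origin is the middle of the die, on its axis, half-way up (35 mm above what it stands on).
- pocket (a point): Centre of the floor of the round pocket, 78 mm across, 10 mm deep, in a fixed grey insert in one half of the open case's base (150 mm along x, 260 mm along y; fixed). The floor is 30 mm above the shelf, the insert's top and the case rim 40 mm. z is up; x points to the lid, which lies opened flat and no higher than the rim. The other half has an empty square pocket (74 mm), not to be used.
Things that resemble listed ones, but are neither listed nor needed, are in the scene too. What is shaped like the part that bears die_mid but green or red is not meant.

How it is judged:
On the way:
1. the die is lifted clear of the shelf (height (world z) of die_mid above 0.072 m), for 0.1 s.
At the end, for the whole second after the job is handed in: The die stands at rest in the round pocket, flange down and stem up (within 7 degrees of upright), flange on the pocket floor (middle of the die within 4 mm of 35 mm above it) and within 16 mm of the pocket's centre; the other die still stands upside down within 30 mm of where it was (horizontal distance between die_mid and pocket below 0.016 m and z of die_mid in the frame of pocket between 0.031 and 0.039 m and angle between die_mid's own z axis and vertical below 0.12 rad and linear speed of die below 0.02 m/s and distance of other_die_mid from where it was at the start of the episode below 0.03 m and angle between other_die_mid's own z axis and vertical below 0.2 rad); the robot touches nothing.
It fails at once if the die is dropped (let go and falling faster than 0.55 m/s, about 15 mm) (linear speed of die above 0.55 m/s and contact force between the fingers and die below 0.05 N).
It fails at once if the upside-down die is moved more than 30 mm or tipped (distance of other_die_mid from where it was at the start of the episode above 0.03 m or angle between other_die_mid's own z axis and vertical above 0.3 rad).
It also fails if it takes over 32 s, if anything falls off the work surface, if the arm or the gripper's body presses on something with over 40 N, if the wrist force passes 120 N, or if a joint passes its speed limit or range.

## Robot

A 6-joint arm with a two-finger parallel gripper is mounted at the origin on the work surface. World frame = base frame: x ahead of the robot, y to its left, z up, the work surface at z = 0. Lengths are in m, angles in rad, forces in N, time in s.
With the tool pointing down it reaches from about 0.35 to 0.875 m from the base axis. Payload 4.2 kg.
Tool frame: the origin (TCP) lies on the centre line of the jaws, within the pads' length; the fingertips stand 8 mm ahead of it and the grasp point (between the pads) lies 11 mm behind it (manip.finger_overhang is the distance from the TCP to the fingertips, in m); z points along the fingers, y is the direction in which the jaws open and shut (so a half turn about z gives the same grasp; the last joint's range is limited). The gripper opens to 87 mm and grips with 3 to 60 N. Pads are 19 mm wide; open, the fingers measure 117 mm over their backs; the gripper's body (75 mm by 190 mm) begins 51 mm behind the grasp point.
Start: joints at [1.451, 0.385, 0.008, 0, -1.194, -0.259], TCP at [0.231, 0.581, 0.231] pointing down, gripper open.
Joint ranges: [-3.14, 3.14], [-1.21, 2.06], [-1.07, 1.41], [-3.16, 2.05], [-2.99, -0.16], [-3.1, 3.1]. Speed limits (rad/s): [2.79, 2.79, 3.14, 3.14, 3.14, 3.14].

## Interface

Orientations are given as a unit quaternion [w, x, y, z].
In Python, from station import monitor, vision, manip gives the robot as it stands.
- The arm moves only by the tool arm_command, never from a script. Its argument "moves" is a list of rows, each a list of 6 numbers: the shift along the tool's x, y, z in mm, then the turn, a rotation vector about the tool's x, y, z in degrees. In form: [[dx, dy, dz, rx, ry, rz], ...]. A call has exactly 8 rows; each row shifts and turns the commanded pose from where the row before left it, along the tool's axes as they then stand; what a row does not reach is not made up. A row lasts 1/10 s, in which the tool goes at most 50 mm and 8.59 degrees, less where a joint would pass 70% of its speed; a pose out of reach is approached as far as the arm can. A call with a gripper value outside its range is refused whole. "claw" is the closure, from 0 (fully open) to 1 (shut), set as the call begins (left out, the last holds). The fingers move at their own pace and stop on an object; "squeeze" is the grip in N (left out, the last holds). Time passes only in rows, so rows that do not move let the fingers close, or fill a call up. It gives the time, the measured TCP pose, the force and the opening at its end, in the units of the state.
- monitor.state(): the state, without advancing time (a new reading comes with each control period).
- vision.read_camera(name): name is "scene" or "top" or "wrist"; returns (picture, depth): 480x640x3 uint8, red, green, blue; 480x640 float32, m along the optical axis (not along the pixel's ray), 0 where there is no reading.
- vision.calibration(name): a dict with "fx", "fy", "cx", "cy" (pixels), "xyz" and "orientation" of the camera in the world. Camera axes: x right, y down, z forward; pixel columns grow to the right and rows downward; lengths in m; the calibration is good to about 2 mm. A picture is of the moment at which its call begins: read the wrist's pose just before it. calibration takes no time and is no camera call; for the wrist camera it gives the pose at the moment of the call.
- manip.finish_job(): hands the job in, once; it reports no verdict.
The state is a dict: "time": time; "joints": joint angles; "dq": joint speeds; "effort": joint torques, N m; "tool_pos": TCP position; "tcp_rot": TCP orientation; "ft_force": force on the tool from outside, world axes, zero at the start; "wrist_torque": the same for the moment, N m; "gripper_width": finger opening in m.
Only numpy, scipy, OpenCV 4.12 (cv2) and the standard library are available. Lean on these libraries where they do the work, as an engineer would, in place of code of your own. Each camera call takes 0.05 s, during which the arm holds its last target. There are 200 camera calls.

## Working session

There is one attempt and no reset: what is moved stays moved. The work goes in short steps, Python scripts to look and compute and a tool call to move; the robot and the scene stay as the last step left them, time stands still between calls to the robot, and variables do not carry over. Pictures are saved under pics/ and viewed, about 8 in all and at most 12, crops included, and the job is handed in when it is done.

Besides the shell and the picture viewer there is one more tool, called in YAML: its name, and indented under it one key for each argument. arm_command: Moves the arm, as the interface text tells. Its arguments: {"type":"object","properties":{"moves":{"type":"array","items":{"type":"array","items":{"type":"number"}}},"claw":{"type":"number"},"squeeze":{"type":"number"}},"required":["moves"]}

```bash
mkdir -p pics
cat > h.py <<'E'
import numpy as np, cv2
from scipy.spatial.transform import Rotation as R
from station import monitor, vision, manip
def rot(q): return R.from_quat([q[1],q[2],q[3],q[0]])
def shot(n):
    c=vision.calibration(n); im,d=vision.read_camera(n); return c,im,d
def cloud(c,d):
    v,u=np.indices(d.shape)
    p=np.stack([(u-c['cx'])/c['fx']*d,(v-c['cy'])/c['fy']*d,d],-1)
    return p@rot(c['orientation']).as_matrix().T+np.array(c['xyz'])
def ray(c,u,v,z):
    r=rot(c['orientation']).apply([(u-c['cx'])/c['fx'],(v-c['cy'])/c['fy'],1]); o=np.array(c['xyz'])
    return o+r*(z-o[2])/r[2]
E
python3 - <<'E'
from h import *
for n in ('top','scene'):
    c,im,d=shot(n); cv2.imwrite(f'pics/{n}1.png',im[:,:,::-1]); np.savez(f'{n}.npz',im=im,d=d)
    print(n,c)
s=monitor.state();print(s)
E
```

```text
top {'fx': 560.462315881896, 'fy': 560.462315881896, 'cx': 317.21230756562534, 'cy': 238.30932437970125, 'xyz': array([ 0.49944972, -0.0785305 ,  0.83051782]), 'orientation': array([ 0.03302738, -0.70309578,  0.70994924, -0.02318613])}
scene {'fx': 544.4047914140368, 'fy': 544.4047914140368, 'cx': 323.79224442194146, 'cy': 238.9195752414452, 'xyz': array([0.93675076, 0.33555184, 0.74819685]), 'orientation': array([-0.1105016 ,  0.31645044,  0.89212218, -0.30292992])}
{'time': 0.1, 'joints': array([ 1.45057036e+00,  3.85460310e-01,  6.74455383e-03, -4.06953957e-04,
       -1.19397179e+00, -2.58621405e-01]), 'dq': array([-0.0003035 , -0.00268361,  0.00037321,  0.00332748,  0.00059303,
        0.00091997]), 'effort': array([-5.37306187e-04, -3.91690564e+01,  1.87935644e+01,  4.23186198e+00,
        1.34876452e-02, -7.08235075e-05]), 'tool_pos': array([0.23094211, 0.58020697, 0.22957778]), 'tcp_rot': array([ 9.56422033e-04,  9.82098323e-01, -1.88366544e-01, -1.23295352e-04]), 'ft_force': array([ 0.45265382, -0.55243464,  0.26272347]), 'wrist_torque': array([-0.04156891, -0.00470255,  0.02942265]), 'gripper_width': 0.08707473812596052}
```

View pics/top1.png

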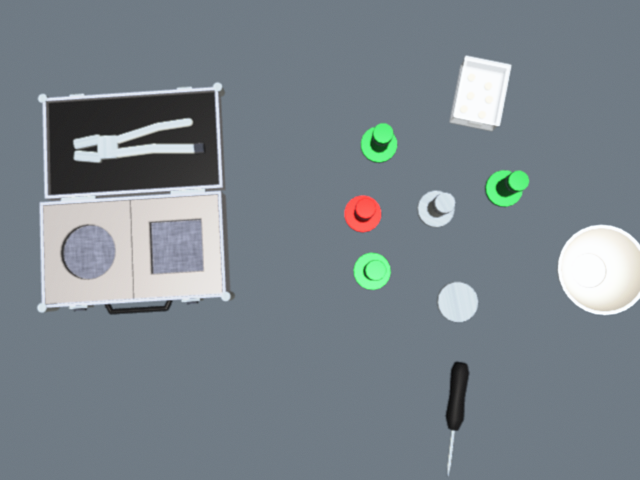

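View pics/scene1.png

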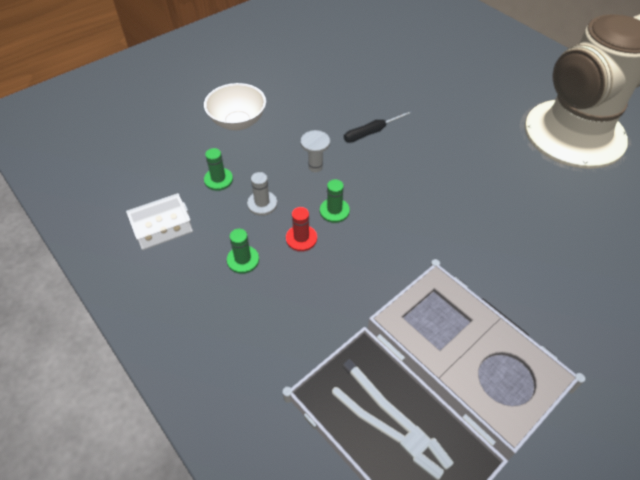

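The top view shows two bare-steel candidates: (437,208), a flange with a thin stem on top, and (458,302), a wide disc on top. In the scene view they are at (262,190) and (315,148). The first stands on its flange and is the one meant. The green dies at (380,143), (505,188) and (372,271) and the red one at (363,213) are decoys. The round pocket is at (90,251) in the top view.

Run:
```python
from h import *
t=np.load('top.npz'); c=vision.calibration('top'); P=cloud(c,t['d']); s=np.load('scene.npz'); cs=vision.calibration('scene'); Q=cloud(cs,s['d'])
crop=np.hstack([cv2.resize(t['im'][160:340,340:520],(400,400)),cv2.resize(s['im'][110:270,190:350],(400,400))])
cv2.imwrite('pics/crop.png',crop[:,:,::-1])
def circ(m,name,x):
    p=x[m]; (a,b),r=cv2.minEnclosingCircle(p[:,:2].astype(np.float32)); print(name,len(p),'c',np.round([a,b],4),'r',round(r,4),'z',np.round(np.percentile(p[:,2],[5,50,95]),4))
for nm,X,cc,im in(('top',P,c,t['im']),('scene',Q,cs,s['im'])):
    print(nm,'table z',np.round(np.median(X[...,2][300:340,260:300]),4))
    for k,uv in {'die':(437,208),'other':(458,302)}.items():
        g=ray(c,*uv,0.008 if k=='die' else .07)
        near=np.hypot(X[...,0]-g[0],X[...,1]-g[1])<.045
        sat=cv2.cvtColor(im,cv2.COLOR_RGB2HSV)[...,1]<90
        circ(near&(X[...,2]>.064)&(X[...,2]<.08),k+' top',X)
        circ(near&(X[...,2]>.004)&(X[...,2]<.014),k+' low',X)
    g=ray(c,90,251,.03)
    near=np.hypot(X[...,0]-g[0],X[...,1]-g[1])<.06
    circ(near&(X[...,2]<.0345)&(X[...,2]>.025),'pocket floor',X)
    circ(near&(X[...,2]>.036),'insert',X)
# colour-contour method on top picture
hsv=cv2.cvtColor(t['im'],cv2.COLOR_RGB2HSV)
bg=np.median(t['im'][300:340,260:300].reshape(-1,3),0); print('bg',bg)
df=(np.abs(t['im'].astype(int)-bg).sum(-1)>60).astype(np.uint8)
cs_,_=cv2.findContours(df,cv2.RETR_EXTERNAL,cv2.CHAIN_APPROX_NONE)
for k in cs_:
    if cv2.contourArea(k)>300: 
        (u,v),r=cv2.minEnclosingCircle(k); print('blob',round(u),round(v),round(r),ray(c,u,v,0.0).round(3)[:2],cv2.boundingRect(k))
# pocket floor via colour: darker than insert
gr=cv2.cvtColor(t['im'],cv2.COLOR_RGB2GRAY)[205:300,48:130]
_,m=cv2.threshold(gr,0,255,cv2.THRESH_BINARY_INV+cv2.THRESH_OTSU)
n,l,st,ce=cv2.connectedComponentsWithStats(m); i=l[251-205,90-48]; print('pocket px',ce[i]+[48,205],st[i])
for z in(.03,.04): print(ray(c,*(ce[i]+[48,205]),z))
```

```text
top table z 0.0005
die top 333 c [ 0.6078 -0.2423] r 0.0142 z [0.0676 0.0703 0.0724]
die low 600 c [ 0.6002 -0.2459] r 0.035 z [0.0057 0.0083 0.011 ]
other top 1280 c [ 0.4725 -0.2562] r 0.0272 z [0.0682 0.0703 0.0725]
other low 7 c [ 0.4722 -0.2591] r 0.0411 z [0.004  0.0042 0.0044]
pocket floor 2214 c [0.5538 0.2653] r 0.046 z [0.0284 0.0307 0.0331]
insert 3291 c [0.5483 0.2594] r 0.0601 z [0.038  0.0403 0.0426]
scene table z 0.0008
die top 183 c [ 0.6068 -0.2407] r 0.0145 z [0.0655 0.0704 0.0725]
die low 367 c [ 0.6087 -0.2446] r 0.0441 z [0.005  0.0084 0.0117]
other top 527 c [ 0.4702 -0.2547] r 0.0296 z [0.0666 0.0705 0.0727]
other low 60 c [ 0.4695 -0.2586] r 0.0419 z [0.0043 0.0077 0.0136]
pocket floor 2221 c [0.5441 0.2589] r 0.0388 z [0.0295 0.0316 0.0335]
insert 3437 c [0.5484 0.2594] r 0.0601 z [0.0388 0.041  0.043 ]
bg [113. 125. 134.]
blob 454 418 57 [ 0.303 -0.262] (445, 361, 25, 115)
blob 458 302 21 [ 0.47  -0.273] (438, 281, 41, 42)
blob 372 271 19 [ 0.517 -0.147] (353, 252, 38, 38)
blob 602 270 47 [ 0.515 -0.486] (557, 224, 83, 92)
blob 362 213 19 [ 0.602 -0.135] (344, 195, 38, 38)
blob 437 207 20 [ 0.611 -0.246] (417, 190, 39, 37)
blob 507 186 23 [ 0.641 -0.35 ] (484, 170, 45, 37)
blob 379 142 21 [ 0.71  -0.162] (361, 123, 36, 40)
blob 130 198 146 [0.63  0.213] (37, 82, 198, 233)
blob 480 93 42 [ 0.783 -0.316] (450, 55, 62, 76)
pocket px [ 87.18024691 251.48600823] [  12   19   56   56 2430]
[0.54768057 0.26347913 0.03      ]
[0.54707807 0.25920678 0.04      ]
```

View pics/crop.png

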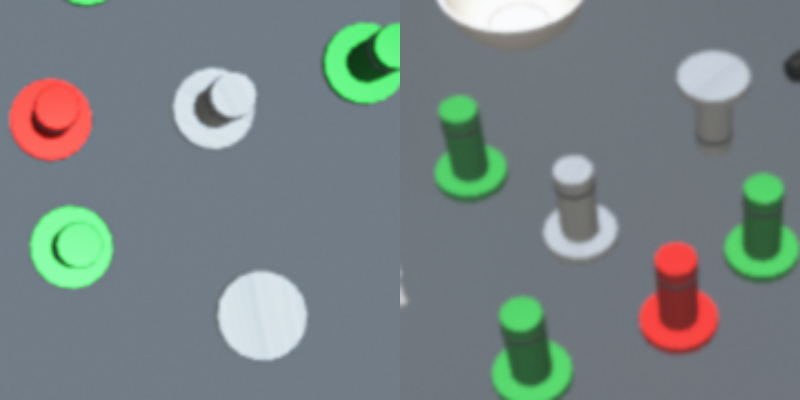

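The crop confirms it: the bare-steel part with the thin stem up is my die, at about (0.607, -0.242). The pocket is at about (0.546, 0.259). I travel at the present height first.

arm_command:
  moves:
    - [25,24,0,0,0,0]
    - [36,34,0,0,0,0]
    - [36,34,0,0,0,0]
    - [36,34,0,0,0,0]
    - [36,34,0,0,0,0]
    - [36,34,0,0,0,0]
    - [36,34,0,0,0,0]
    - [36,34,0,0,0,0]
  claw: 0
  squeeze: 35

```text
time: 0.9
tool_pos: [0.3917, 0.2327, 0.2305]
tcp_rot: [0.0, 0.982, -0.188, -0.0]
ft_force: [1.6, 0.5, -0.8]
gripper_width: 0.0872
```

arm_command:
  moves:
    - [36,34,0,0,0,0]
    - [36,34,0,0,0,0]
    - [36,34,0,0,0,0]
    - [36,34,0,0,0,0]
    - [36,34,0,0,0,0]
    - [36,34,0,0,0,0]
    - [36,34,0,0,0,0]
    - [36,34,0,0,0,0]

```text
time: 1.7
tool_pos: [0.5589, -0.1264, 0.2302]
tcp_rot: [-0.0, 0.982, -0.188, -0.0]
ft_force: [1.0, 0.1, 0.6]
gripper_width: 0.0869
```

Run:
```python
from h import *
def go():
    s=monitor.state(); r=rot(s['tcp_rot']); d=np.array([.607,-.2415,.16])-s['tool_pos']
    print(s['time'],s['tool_pos'],'tool d mm',r.inv().apply(d)*1000,r.as_matrix().round(3).tolist())
go()
c,im,d=shot('wrist'); cv2.imwrite('pics/w1.png',im[:,:,::-1]); P=cloud(c,d); np.savez('w1.npz',im=im,d=d); print(c)
m=(P[...,2]>.064)&(P[...,2]<.078)&(np.hypot(P[...,0]-.607,P[...,1]+.2415)<.035)
p=P[m]; print(len(p)); 
if len(p): print(cv2.minEnclosingCircle(p[:,:2].astype(np.float32)),np.median(p[:,2]))
```

```text
1.7 [ 0.55885085 -0.12644004  0.23017332] tool d mm [87.34736857 89.07807381 70.12106031] [[0.929, -0.37, -0.001], [-0.37, -0.929, 0.0], [-0.001, 0.0, -1.0]]
{'fx': 336.1369932672401, 'fy': 336.1369932672401, 'cx': 327.8079853842338, 'cy': 236.41922253442277, 'xyz': array([ 0.62837836, -0.15397216,  0.38399404]), 'orientation': array([-0.07776354, -0.55553365,  0.81991866,  0.11431797])}
819
((0.6079488396644592, -0.2424570620059967), 0.014194907620549202) 0.06971367053056254
```

View pics/w1.png

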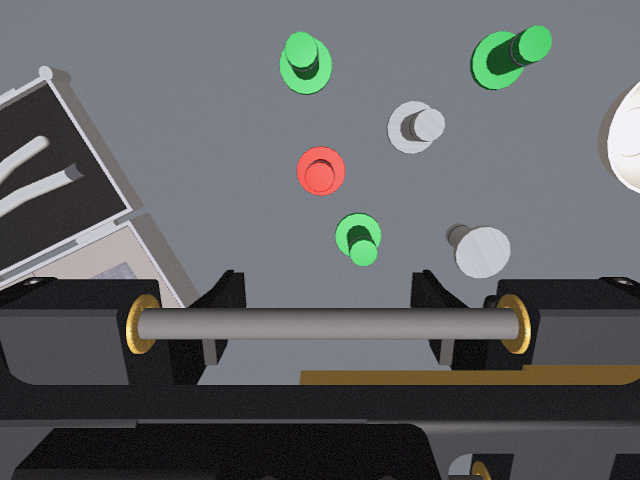

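The wrist view shows the steel die's stem top at (430,125), which computes to (0.608, -0.242). That agrees with the top view to about 1 mm. I align and descend.

arm_command:
  moves:
    - [29,30,0,0,0,0]
    - [30,30,0,0,0,0]
    - [20,20,0,0,0,0]
    - [9,9.5,0,0,0,0]
    - [0,0,20,0,0,0]
    - [0,0,25,0,0,0]
    - [0,0,25,0,0,0]
    - [0,0,20,0,0,0]

```text
time: 2.55
tool_pos: [0.6063, -0.2392, 0.1387]
tcp_rot: [-0.0, 0.982, -0.188, -0.001]
ft_force: [0.0, 0.5, 0.3]
gripper_width: 0.087
```

Run:
```python
from h import *
s=monitor.state(); r=rot(s['tcp_rot']); print(s['tool_pos'],'tool d mm',r.inv().apply(np.array([.6075,-.242,.039])-s['tool_pos'])*1000)
```

```text
[ 0.60627319 -0.23919683  0.1387437 ] tool d mm [ 2.41447853  2.1581622  99.73805976]
```

arm_command:
  moves:
    - [2,2,10,0,0,0]
    - [0,0,20,0,0,0]
    - [0,0,20,0,0,0]
    - [0,0,20,0,0,0]
    - [0,0,15,0,0,0]
    - [0,0,10,0,0,0]
    - [0,0,5,0,0,0]
    - [0,0,0,0,0,0]

```text
time: 3.35
tool_pos: [0.6083, -0.2426, 0.0402]
tcp_rot: [0.0, 0.982, -0.188, -0.0]
ft_force: [-0.3, 0.1, 0.3]
gripper_width: 0.0871
```

arm_command:
  moves:
    - [0,0,0,0,0,0]
    - [0,0,0,0,0,0]
    - [0,0,0,0,0,0]
    - [0,0,0,0,0,0]
    - [0,0,0,0,0,0]
    - [0,0,0,0,0,0]
    - [0,0,0,0,0,0]
    - [0,0,0,0,0,0]
  claw: 1
  squeeze: 40

```text
time: 4.15
tool_pos: [0.6083, -0.2427, 0.0405]
tcp_rot: [-0.0, 0.982, -0.188, -0.0]
ft_force: [-0.0, -0.5, -0.2]
gripper_width: 0.0308
```

arm_command:
  moves:
    - [0,0,0,0,0,0]
    - [0,0,0,0,0,0]
    - [0,0,0,0,0,0]
    - [0,0,0,0,0,0]
    - [0,0,-3,0,0,0]
    - [0,0,-7,0,0,0]
    - [0,0,-10,0,0,0]
    - [0,0,-10,0,0,0]

```text
time: 4.95
tool_pos: [0.6084, -0.2425, 0.0712]
tcp_rot: [-0.0, 0.982, -0.188, -0.0]
ft_force: [0.9, -0.4, -3.4]
gripper_width: 0.0271
```

arm_command:
  moves:
    - [0,0,-15,0,0,0]
    - [0,0,-20,0,0,0]
    - [0,0,-20,0,0,0]
    - [0,0,-20,0,0,0]
    - [0,0,-15,0,0,0]
    - [0,0,-10,0,0,0]
    - [0,0,0,0,0,0]
    - [0,0,0,0,0,0]

```text
time: 5.75
tool_pos: [0.6079, -0.2424, 0.1702]
tcp_rot: [-0.0, 0.982, -0.188, -0.0]
ft_force: [0.5, -0.2, -4.5]
gripper_width: 0.0271
```

Run:
```python
from h import *
s=monitor.state(); r=rot(s['tcp_rot']); print(s['ft_force'],s['tool_pos'],'tool d mm',r.inv().apply(np.array([.546,.259,.17])-s['tool_pos'])*1000)
c,im,d=shot('scene');P=cloud(c,d)
t=s['tool_pos']
m=(np.hypot(P[...,0]-t[0],P[...,1]-t[1])<.05)&(P[...,2]>.085)&(P[...,2]<.3)
cv2.imwrite('pics/s2.png',cv2.resize(im[40:280,180:500],(800,600))[:,:,::-1])
```

```text
[ 0.5211276  -0.24226752 -4.47367317] [ 0.60791382 -0.24243116  0.1701847 ] tool d mm [-243.07589069 -442.92252061    0.5655582 ]
```

View pics/s2.png

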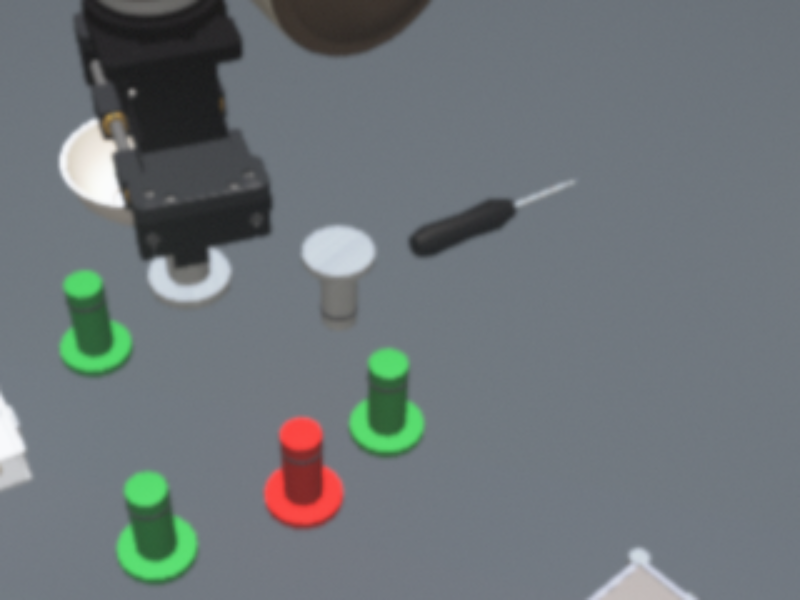

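The view shows the die lifted, upright in the jaws with its flange at (190,273). The upside-down die is untouched at (338,250). I carry it to the pocket.

arm_command:
  moves:
    - [-8,-14,0,0,0,0]
    - [-16,-30,0,0,0,0]
    - [-20,-37,0,0,0,0]
    - [-20,-37,0,0,0,0]
    - [-20,-37,0,0,0,0]
    - [-20,-37,0,0,0,0]
    - [-20,-37,0,0,0,0]
    - [-20,-37,0,0,0,0]

```text
time: 6.6
tool_pos: [0.5716, 0.0598, 0.1699]
tcp_rot: [0.0, 0.982, -0.188, -0.001]
ft_force: [1.5, -0.6, -4.2]
gripper_width: 0.027
```

arm_command:
  moves:
    - [-20,-37,0,0,0,0]
    - [-20,-37,0,0,0,0]
    - [-20,-37,0,0,0,0]
    - [-18,-32,0,0,0,0]
    - [-12,-20,0,0,0,0]
    - [-6,-10,0,0,0,0]
    - [-3,-4,0,0,0,0]
    - [0,0,0,0,0,0]

```text
time: 7.4
tool_pos: [0.5459, 0.2586, 0.1701]
tcp_rot: [0.0, 0.982, -0.188, -0.0]
ft_force: [-0.5, -1.2, -4.8]
gripper_width: 0.0271
```

Run:
```python
from h import *
s=monitor.state(); r=rot(s['tcp_rot']); print(s['ft_force'],s['tool_pos'],s['gripper_width'],'tool d mm',r.inv().apply(np.array([.546,.259,.07])-s['tool_pos'])*1000)
c,im,d=shot('scene');P=cloud(c,d)
cv2.imwrite('pics/s3.png',cv2.resize(im[240:480,320:640],(800,600))[:,:,::-1])
```

```text
[-0.53418209 -1.2304761  -4.76694527] [0.5458791  0.25862307 0.17006772] 0.027106378594693396 tool d mm [ 3.95770223e-02 -5.06548577e-01  1.00067208e+02]
```

View pics/s3.png

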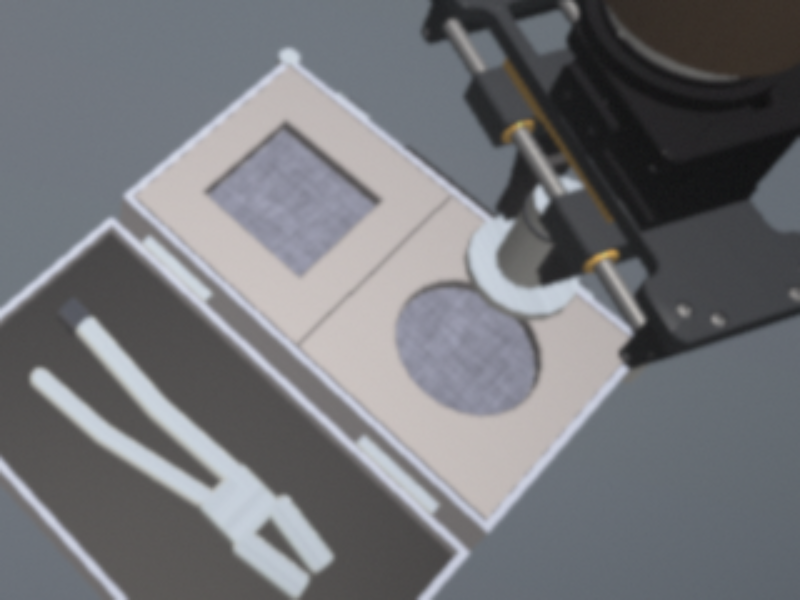

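The die hangs at (530,265), above and behind the round pocket at (467,348), as expected from the viewing angle. I lower to just above the rim and check centring there.

arm_command:
  moves:
    - [0,0,8,0,0,0]
    - [0,0,15,0,0,0]
    - [0,0,20,0,0,0]
    - [0,0,18,0,0,0]
    - [0,0,12,0,0,0]
    - [0,0,7,0,0,0]
    - [0,0,4,0,0,0]
    - [0,0,0,0,0,0]

```text
time: 8.25
tool_pos: [0.5465, 0.2586, 0.0864]
tcp_rot: [0.0, 0.982, -0.188, -0.0]
ft_force: [-0.8, 0.1, -3.6]
gripper_width: 0.0271
```

Run:
```python
from h import *
s=monitor.state(); print(s['ft_force'],s['tool_pos'],s['gripper_width'])
c,im,d=shot('scene');P=cloud(c,d)
m=(np.hypot(P[...,0]-.546,P[...,1]-.259)<.045)
for a,b,n in((.05,.058,'flange top'),(.025,.035,'floor')):
    p=P[m&(P[...,2]>a)&(P[...,2]<b)]; print(n,len(p))
    if len(p): print(cv2.minEnclosingCircle(p[:,:2].astype(np.float32)),np.median(p[:,2]))
cv2.imwrite('pics/s4.png',cv2.resize(im[300:480,400:640],(800,600))[:,:,::-1])
```

```text
[-0.8412214   0.08884755 -3.56438819] [0.54654963 0.2585836  0.08642275] 0.027074806366821094
flange top 609
((0.5466139316558838, 0.2598080635070801), 0.027226446196436882) 0.054912634749463174
floor 939
((0.5434606671333313, 0.25868943333625793), 0.038812946528196335) 0.03154192917208065
```

View pics/s4.png

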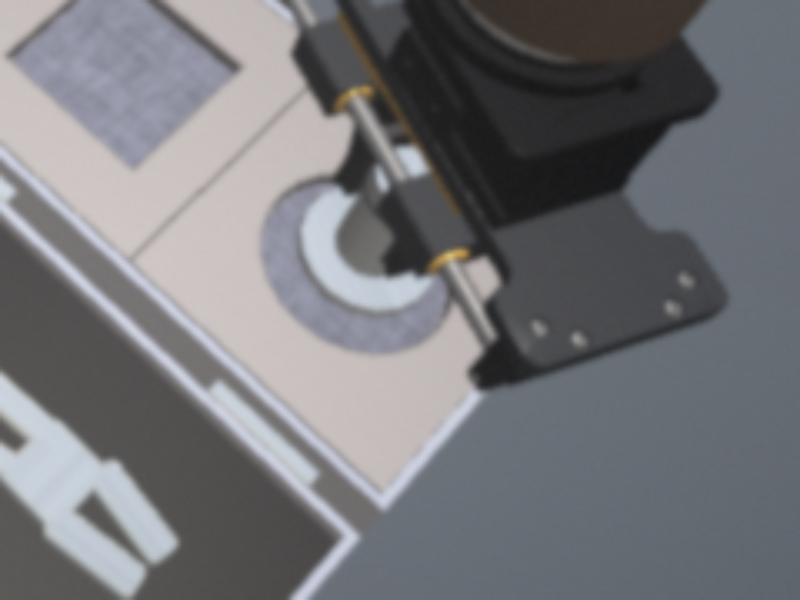

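The die is centred over the pocket within about 3 mm: flange centre (0.5466, 0.2598), floor circle (0.5435, 0.2587). I lower it slowly.

arm_command:
  moves:
    - [0,0,3,0,0,0]
    - [0,0,3,0,0,0]
    - [0,0,3,0,0,0]
    - [0,0,2,0,0,0]
    - [0,0,2,0,0,0]
    - [0,0,1,0,0,0]
    - [0,0,0.5,0,0,0]
    - [0,0,0,0,0,0]

```text
time: 9.1
tool_pos: [0.5464, 0.2588, 0.072]
tcp_rot: [0.0, 0.982, -0.188, -0.0]
ft_force: [0.1, 0.3, -4.4]
gripper_width: 0.0277
```

arm_command:
  moves:
    - [0,0,0.3,0,0,0]
    - [0,0,0.3,0,0,0]
    - [0,0,0.3,0,0,0]
    - [0,0,0.3,0,0,0]
    - [0,0,0,0,0,0]
    - [0,0,0,0,0,0]
    - [0,0,0,0,0,0]
    - [0,0,0,0,0,0]

```text
time: 9.9
tool_pos: [0.5464, 0.2588, 0.0709]
tcp_rot: [-0.0, 0.982, -0.188, 0.0]
ft_force: [0.0, 0.1, -4.5]
gripper_width: 0.0273
```

arm_command:
  moves:
    - [0,0,0.3,0,0,0]
    - [0,0,0.3,0,0,0]
    - [0,0,0.3,0,0,0]
    - [0,0,0.3,0,0,0]
    - [0,0,0,0,0,0]
    - [0,0,0,0,0,0]
    - [0,0,0,0,0,0]
    - [0,0,0,0,0,0]

```text
time: 10.7
tool_pos: [0.5465, 0.2588, 0.0705]
tcp_rot: [-0.0, 0.982, -0.188, 0.0]
ft_force: [-2.9, -1.5, 6.5]
gripper_width: 0.027
```

Contact: the force went from -4.5 to +6.5 N at the expected height. I release, wait, then rise.

arm_command:
  moves:
    - [0,0,0,0,0,0]
    - [0,0,0,0,0,0]
    - [0,0,0,0,0,0]
    - [0,0,0,0,0,0]
    - [0,0,0,0,0,0]
    - [0,0,0,0,0,0]
    - [0,0,0,0,0,0]
    - [0,0,0,0,0,0]
  claw: 0

```text
time: 11.5
tool_pos: [0.5464, 0.2588, 0.0696]
tcp_rot: [-0.0, 0.982, -0.188, 0.0]
ft_force: [0.7, 1.1, -0.0]
gripper_width: 0.0822
```

arm_command:
  moves:
    - [0,0,0,0,0,0]
    - [0,0,0,0,0,0]
    - [0,0,-4,0,0,0]
    - [0,0,-8,0,0,0]
    - [0,0,-14,0,0,0]
    - [0,0,-20,0,0,0]
    - [0,0,-25,0,0,0]
    - [0,0,-25,0,0,0]

```text
time: 12.3
tool_pos: [0.5464, 0.2587, 0.1673]
tcp_rot: [-0.0, 0.982, -0.188, 0.0]
ft_force: [-0.1, -0.2, -0.1]
gripper_width: 0.0871
```

arm_command:
  moves:
    - [-20,0,-15,0,0,0]
    - [-30,0,-10,0,0,0]
    - [-30,0,0,0,0,0]
    - [-30,0,0,0,0,0]
    - [-20,0,0,0,0,0]
    - [-10,0,0,0,0,0]
    - [0,0,0,0,0,0]
    - [0,0,0,0,0,0]

```text
time: 13.1
tool_pos: [0.4169, 0.3106, 0.191]
tcp_rot: [-0.0, 0.982, -0.188, 0.0]
ft_force: [0.4, 0.4, 0.1]
gripper_width: 0.0871
```

Run:
```python
from h import *
s=monitor.state(); print(s['time'],s['ft_force'],s['tool_pos'],s['gripper_width'])
for n in('scene','top'):
    c,im,d=shot(n);P=cloud(c,d)
    for k,g,a,b in(('stem top',(.546,.259),.09,.11),('flange top',(.546,.259),.0345,.039),('other top',(.471,-.2555),.064,.08)):
        p=P[(np.hypot(P[...,0]-g[0],P[...,1]-g[1])<(.036 if k!='flange top' else .032))&(P[...,2]>a)&(P[...,2]<b)]
        if len(p): print(n,k,len(p),cv2.minEnclosingCircle(p[:,:2].astype(np.float32)),np.median(p[:,2]))
    if n=='scene': cv2.imwrite('pics/s5.png',cv2.resize(im,(800,600))[:,:,::-1])
```

```text
13.1 [0.35647645 0.35853712 0.06911454] [0.41685712 0.31063897 0.19104836] 0.08708464450219905
scene stem top 433 ((0.5460249781608582, 0.2602290213108063), 0.014742467552423477) 0.10044206428360924
scene flange top 350 ((0.5476751327514648, 0.25994911789894104), 0.029182173311710358) 0.038078293989634526
scene other top 529 ((0.4723280668258667, -0.2555960714817047), 0.028418468311429024) 0.07053921341323977
top stem top 405 ((0.5461862087249756, 0.25837865471839905), 0.014382184483110905) 0.09999748718096957
top flange top 457 ((0.5464052557945251, 0.2586594223976135), 0.02738139219582081) 0.037809581398736025
top other top 1276 ((0.4726774990558624, -0.25606822967529297), 0.027086978778243065) 0.07038741168426016
```

View pics/s5.png

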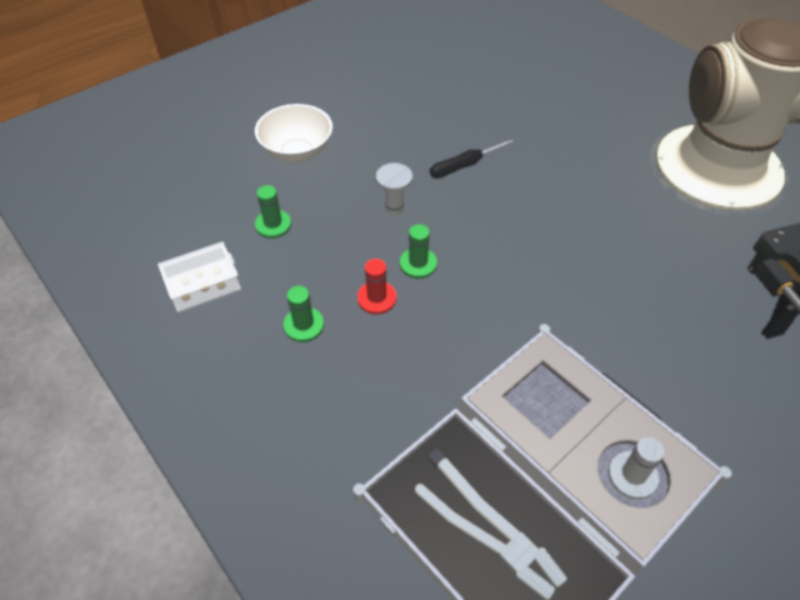

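The die stands upright in the round pocket at (637,470), stem top at z = 0.100. The other die stands unmoved at (394,185), and the gripper is clear.

```bash
python3 -c "
from station import manip; print(manip.finish_job())"
```

```text
the job is handed in; nothing more can be done
None
```

The die that stood on its flange is now in the round pocket, flange down. I gripped it by the stem, lifted it, carried it over and lowered it slowly until the wrist force showed contact. Then I released it and backed the gripper clear. The job was handed in at about 13 s of the 32 s allowed.

Last checks before handing in:
- **Height:** the stem top measured 0.100 m and the flange top 0.038 m, both as expected for a die fully home on the pocket floor.
- **Upright:** in the top view, the stem top and flange centres agree to about 0.4 mm, so it is not leaning.
- **Centring:** the die is at about (0.546, 0.259), within about 3 mm of the pocket centre.
- **Other die:** it is still standing upside down, and the top view shows it unmoved to within about 0.2 mm.

One small disagreement: the pocket centre came out between x = 0.5435 and 0.547 depending on the camera. In the scene view its floor was partly hidden, and the difference is well inside the 16 mm allowed. No check failed.

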